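# Fit a nut driver in the drill chuck

## Task

The cordless drill is parked nose-up in its bench cradle with its chuck open. Take the blue nut driver from the wooden rack and stand it, coloured head up, fully home in the chuck, then turn the chuck sleeve clockwise (seen from above) until the jaws have closed tight on the shank and the driver stands straight. Leave the other two drivers and the other things on the bench where they are.

Things in the scene. Friction and masses are not known exactly. Their poses are not given: they have to be found in the camera images.
- driver_blue: nut driver, upright, 58 mm long: round steel shank 10 mm thick and 36 mm long, below a blue cylindrical head 17 mm thick, 22 mm tall. 35 to 70 g. Origin: centre of the shank's lower end; z up through the head. Starts loose in one of the rack's holes (which one varies). Fully home in the chuck, its head's lower edge is 8 mm above the nose: keep the fingertips clear of the nose.
- driver_red: nut driver, upright, 58 mm long: round steel shank 10 mm thick and 36 mm long, below a red cylindrical head 17 mm thick, 22 mm tall. 35 to 70 g. Origin: centre of the shank's lower end; z up through the head. Starts loose in one of the rack's holes (which one varies). Leave it.
- driver_yellow: nut driver, upright, 58 mm long: round steel shank 10 mm thick and 36 mm long, below a yellow cylindrical head 17 mm thick, 22 mm tall. 35 to 70 g. Origin: centre of the shank's lower end; z up through the head. Starts loose in one of the rack's holes (which one varies). Leave it.
- rack: wooden block fixed to the bench, 70 (x) x 150 (y) x 34 mm tall, with three 12 mm holes 24 mm deep in a row along its y axis at y = -45, 0 and +45 mm. Origin: centre of its underside. A driver in it has its shank end 10 mm, its head 46 to 68 mm above the bench. Fingers have room on the -x and +x sides of each head.
- drill: green cordless drill fixed nose-up in a cradle (base 150 x 120 mm) that is screwed to the bench. Origin: on the chuck axis, at bench level; z is the chuck axis. The handle and black battery stick out along its +x axis to 205 mm from the axis, at most 115 mm high; nothing else is near the chuck.
- chuck_seat (a point): on the chuck axis, at the floor of the bore, 150 mm above the bench. The shank end rests here when fully home. The bore is 15.6 mm wide and 28 mm deep; the steel nose round its mouth ends 178 mm above the bench.
- sleeve_top (a point): on the chuck axis at the level of the sleeve's top edge, 176 mm above the bench. The sleeve is a black ribbed ring 42 mm in diameter, 140 to 176 mm above the bench, round the nose; grip it across from above, the tool on the chuck axis, in any yaw. The fitted driver's head ends 32 mm above this point, between the fingers.
- chuck_sleeve (a joint): turn of the sleeve (rad), growing clockwise seen from above, which closes the jaws. Starts open, 0 to 0.8; the jaws meet a 10 mm shank at about 2.0, are tight by 2.5; end stop at 2.7. Stays where it is left (0.15 N m of friction; gripping with 30 N turns it). Jaw faces are 7.5 mm from the axis at 0 and come in 1.25 mm per rad.
- jaw0: one of three steel jaws in the chuck nose, 120 degrees apart, 7 mm wide, 22 mm tall, driven in and out by the sleeve; top 179 mm above the bench. Origin moves with the jaw: on the chuck axis when fully open, 168 mm above the bench.
- jaw1: one of three steel jaws in the chuck nose, 120 degrees apart, 7 mm wide, 22 mm tall, driven in and out by the sleeve; top 179 mm above the bench. Origin moves with the jaw: on the chuck axis when fully open, 168 mm above the bench.
- jaw2: one of three steel jaws in the chuck nose, 120 degrees apart, 7 mm wide, 22 mm tall, driven in and out by the sleeve; top 179 mm above the bench. Origin moves with the jaw: on the chuck axis when fully open, 168 mm above the bench.
- cleaner: bystander: white bottle with red cap, 70 mm in diameter, 200 mm tall; origin at the centre of its underside
- screw_jar: bystander: glass jar with steel cap, 70 mm in diameter, 80 mm tall; origin at the centre of its underside
- screwdriver: bystander: orange-handled screwdriver, lying along its x axis; origin at its underside
- tape_roll: bystander: grey roll of tape, 100 mm in diameter, 25 mm tall; origin at the centre of its underside

How it is judged:
On the way, in this order (a step that is already met when the one before it is completed fails the run):
1. the blue driver stands in the open chuck, its shank on the bore's floor, let go (horizontal distance between driver_blue and chuck_seat below 0.0045 m and z of driver_blue in the frame of chuck_seat between -0.003 and 0.004 m and contact force between the fingers and driver_blue below 0.05 N and value of joint chuck_sleeve below 1.8 rad), for 0.2 s.
2. the sleeve has been turned so that all three jaws press on the driver with over 5 N (horizontal distance between driver_blue and chuck_seat below 0.0045 m and z of driver_blue in the frame of chuck_seat between -0.003 and 0.004 m and contact force between each of jaw0, jaw1, jaw2 and driver_blue above 5 N), for 0.2 s.
At the end, for the whole second after the job is handed in: Blue driver at rest in the chuck, head up: shank end within 4.5 mm of the axis and 4 mm of the bore floor, tilt under 0.06 rad; each of the three jaws pressing it with over 5 N. Red and yellow drivers and other loose things within 30 mm of their starts (all of step 2 and angle between driver_blue's own z axis and vertical below 0.06 rad and linear speed of driver_blue below 0.01 m/s and distance of each of driver_red, driver_yellow, cleaner, screw_jar, screwdriver, tape_roll from where it was at the start of the episode below 0.03 m); the robot touches nothing.
It fails at once if another driver or a bystander is moved by more than 50 mm (distance of any of driver_red, driver_yellow, cleaner, screw_jar, screwdriver, tape_roll from where it was at the start of the episode above 0.05 m).
It also fails if it takes over 61 s, if anything falls off the work surface, if the arm or the gripper's body presses on something with over 40 N, if the wrist force passes 120 N, or if a joint passes its speed limit or range.

## Robot

A 6-joint arm with a two-finger parallel gripper is mounted at the origin on the work surface. World frame = base frame: x ahead of the robot, y to its left, z up, the work surface at z = 0. Lengths are in m, angles in rad, forces in N, time in s.
With the tool pointing down it reaches from about 0.275 to 0.85 m from the base axis. Payload 5.2 kg.
Tool frame: the origin (TCP) lies between the finger pads; the fingertips stand 22 mm ahead of it and the grasp point (between the pads) lies 3 mm ahead of it; z points along the fingers, y is the line along which they close (so a half turn about z gives the same grasp; the last joint's range is limited). The gripper opens to 85 mm and grips with 20 to 120 N. Pads are 22 mm wide; open, the fingers measure 114 mm over their backs; the gripper's body (76 mm by 85 mm) begins 54 mm behind the grasp point. The pads swing forward as they close: fully open they stand 13 mm farther back than shut.
Start: joints at [-1.511, 0.259, 1.535, -0, 1.348, -0.203], TCP at [0.143, -0.531, 0.253] pointing down, gripper open.
Joint ranges: [-3.14, 3.14], [-0.91, 2.08], [0.19, 2.58], [-1.22, 4.36], [0.22, 2.71], [-3.12, 3.12]. Speed limits (rad/s): [2.57, 2.57, 3.14, 3.14, 3.14, 3.14].

## Interface

Orientations are given as a 3x3 rotation matrix whose columns are the frame's x, y, z axes.
In Python, from rig import r gives the robot as it stands.
- The arm moves only by the shell command python3 -m handwheel 'ROWS'. ROWS is JSON, a list of rows, each a list of 7 numbers: the opening, from 0 (shut) to 1 (fully open), then the shift along the world's x, y, z in m, then the turn, a rotation vector about the world's x, y, z in rad. A call has 1 to 12 rows; each row shifts and turns the commanded pose from where the row before left it; what a row does not reach is not made up. A row lasts 1/10 s, in which the tool goes at most 50 mm and 8.59 degrees, less where a joint would pass 70% of its speed; a pose out of reach is approached as far as the arm can. A call is refused whole if a number of a shift passes 0.05 or a number of a turn 0.15, either way. A call with a gripper value outside its range is refused whole. The fingers move at their own pace and stop on an object; the grip force is fixed at half the most. Time passes only in rows, so rows that do not move let the fingers close. It gives the time, the measured TCP pose, the force, the opening and the grip force at its end, in the units of the state.
- r.get_obs(): the state, without advancing time (a new reading comes with each control period).
- r.read_camera(name): name is "side" or "top"; returns the picture (420x560x3 uint8, blue, green, red); there is no depth.
- r.camera_params(name): a dict with "fx", "fy", "cx", "cy" (pixels), "k1" (the pictures are not rectified: a ray, as slopes to the right and down, at radius r is drawn at 1 + k1 r^2 times it, then the intrinsics apply), "R" (3x3) and "t" (3): a world point X has camera coordinates R X + t. Camera axes: x right, y down, z forward; pixel columns grow to the right and rows downward; lengths in m; the calibration is good to about 2 mm. A picture is of the moment at which its call begins. camera_params takes no time and is no camera call.
- r.finish_job(): hands the job in; it is judged then, once.
Trained networks look in the newest picture that a camera, given by its name, has taken for a name from the list of things; names that differ only in an ending like _2 or _b are one class to them, and where a whole thing is asked for, a point or a joint stands for the part that bears it (a point fixed in the world has none). Each returns a list of dicts, best first, with "confidence" (0 to 1); they miss things now and then, are a little off and sometimes report something else, mostly with a low value. They report only what shows in the picture. A call takes as long as a camera call.
- r.cut_out(camera, target): "pixels" (420x560 bool, what is visible of it) and "rect" ([left, top, right, bottom] in pixels, round what is visible of it).
The state is a dict: "time_s": time; "joints": joint angles; "joint_velocities": joint speeds; "joint_torque": joint torques, N m; "ee_pos": TCP position; "tcp_rot": TCP orientation; "contact_force": force on the tool from outside, world axes, zero at the start; "ft_torque": the same for the moment, N m; "opening": opening from 0.0 (shut) to 1.0 (fully open); "grip_force": force on a finger pad.
Only numpy, scipy, OpenCV 4.12 (cv2) and the standard library are available. Lean on these libraries where they do the work, as an engineer would, in place of code of your own. Each camera call takes 0.05 s, during which the arm holds its last target. There are 200 camera calls.

## Working session

There is one attempt and no reset: what is moved stays moved. The work goes in short steps, Python scripts to look and compute and a shell command to move; the robot and the scene stay as the last step left them, time stands still between calls to the robot, and variables do not carry over. Pictures are saved under pics/ and viewed, at most 10 in all, crops included, and the job is handed in when it is done.

```bash
mkdir -p pics; ls; python3 - <<'E'
from rig import r
import cv2,numpy as np
o=r.get_obs();print(o['time_s'],o['ee_pos'],np.round(o['tcp_rot'],3).tolist(),o['opening'])
ims=[]
for c in('top','side'):
    p=r.camera_params(c);print(c,{k:np.round(v,4).tolist() for k,v in p.items()})
    cv2.imwrite(f'pics/{c}0.png',r.read_camera(c))
    for t in('driver_blue','drill','sleeve_top','rack'):
        for d in r.cut_out(c,t)[:2]:print(c,t,round(d['confidence'],2),np.round(d['rect']).tolist(),np.argwhere(d['pixels']).mean(0)[::-1].round(1))
E
```

```text
pics
0.0 [ 0.14287028 -0.53062556  0.25248456] [[0.966, 0.26, -0.0], [0.26, -0.966, 0.002], [0.0, -0.002, -1.0]] 0.9987203907796912
top {'fx': 478.9725, 'fy': 478.9725, 'cx': 269.5423, 'cy': 208.1723, 'k1': 0.0235, 'R': [[0.0242, -0.9997, 0.0074], [-0.9931, -0.0249, -0.1143], [0.1144, -0.0046, -0.9934]], 't': [-0.0441, 0.5195, 1.2821]}
top drill 0.67 [220.0, 120.0, 263.0, 229.0] [243.4 181.9]
top sleeve_top 0.82 [220.0, 120.0, 269.0, 227.0] [243.3 181.6]
top rack 0.63 [309.0, 169.0, 369.0, 210.0] [338.7 189.4]
side {'fx': 533.389, 'fy': 533.389, 'cx': 273.2884, 'cy': 208.2934, 'k1': -0.0897, 'R': [[0.9923, -0.1238, -0.0045], [-0.0825, -0.6332, -0.7696], [0.0924, 0.764, -0.6385]], 't': [-0.5055, 0.1125, 1.3276]}
side drill 0.97 [256.0, 168.0, 366.0, 242.0] [306.3 207.7]
side sleeve_top 0.83 [252.0, 164.0, 364.0, 245.0] [306.5 207.9]
side rack 0.89 [291.0, 264.0, 345.0, 328.0] [316.3 296.3]
side rack 0.49 [256.0, 165.0, 366.0, 243.0] [306.1 207.6]
```

```bash
python3 - <<'E'
import cv2,numpy as np
a=cv2.imread('pics/top0.png');b=cv2.imread('pics/side0.png')
A=cv2.resize(a[100:240,190:390],None,fx=4,fy=4,interpolation=cv2.INTER_CUBIC)
B=cv2.resize(b[150:340,230:390],None,fx=3.1,fy=3.1,interpolation=cv2.INTER_CUBIC)
cv2.imwrite('pics/A.png',A);cv2.imwrite('pics/B.png',B)
E
```

```text
(no output)
```

View pics/A.png

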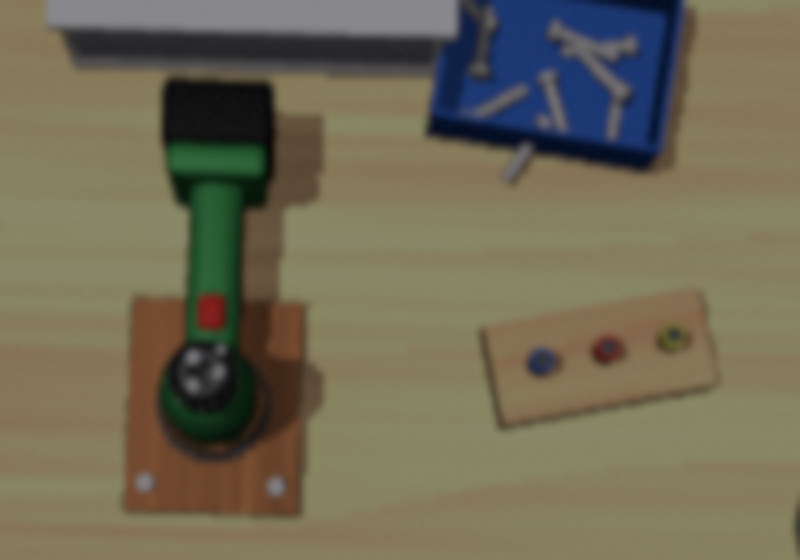

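View pics/B.png

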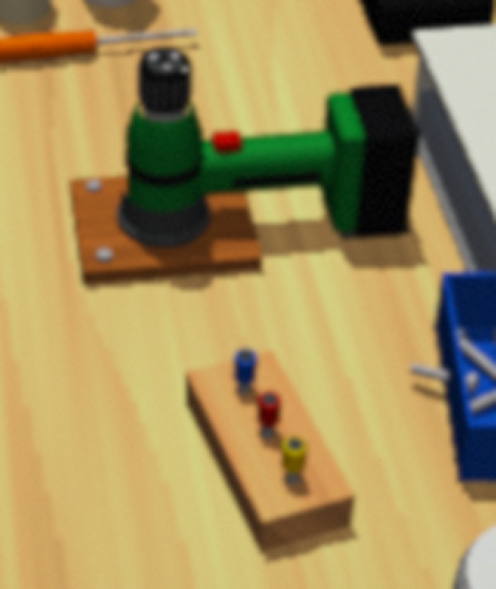

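View pics/side0.png

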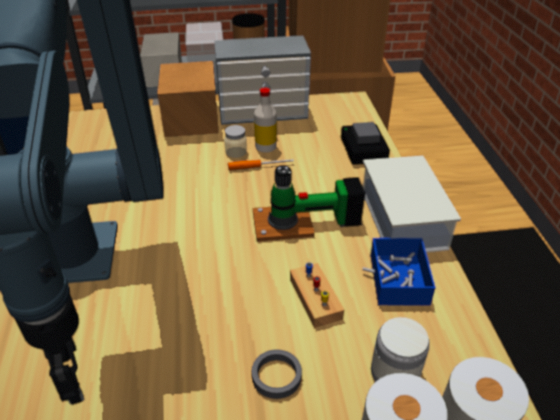

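The side crop shows blue, red and yellow heads in a row, blue nearest the drill. In the top picture blue is at about (325.5, 190), red (341.6, 187), yellow (358.5, 185), and the chuck nose is at about (241, 193). In the side picture blue is at about (309, 268) and the chuck at (283, 172). Next I fit the cylinder silhouettes in both views.

```bash
cat > h.py <<'E'
from rig import r
import cv2,numpy as np
from scipy.optimize import least_squares
def proj(c,X):
    p=r.camera_params(c);q=np.atleast_2d(X)@np.array(p['R']).T+p['t'];s=q[:,:2]/q[:,2:]
    s=s*(1+p['k1']*(s**2).sum(1,keepdims=True))
    return s*[p['fx'],p['fy']]+[p['cx'],p['cy']]
def sil(c,x,y,rad,z0,z1):
    a=np.linspace(0,2*np.pi,48);P=[[x+rad*np.cos(t),y+rad*np.sin(t),z] for z in(z0,z1) for t in a]
    h=cv2.convexHull(proj(c,P).astype(np.float32))[:,0]
    m=cv2.moments(h.reshape(-1,1,2));return np.array([m['m10'],m['m01']])/m['m00'],h,m['m00']
def fit(meas,rad,z0,z1,g):
    f=lambda v:np.concatenate([sil(c,v[0],v[1],rad,z0,z1)[0]-m for c,m in meas.items()])
    s=least_squares(f,g,diff_step=1e-3,x_scale=.1);return s.x,s.fun
def blob(mask,near,close=0):
    if close:mask=cv2.morphologyEx(mask.astype(np.uint8),cv2.MORPH_CLOSE,np.ones((close,close)))
    n,l,st,ce=cv2.connectedComponentsWithStats(mask.astype(np.uint8))
    i=1+np.argmin(np.hypot(*(ce[1:]-near).T)-0.0*st[1:,4]);return ce[i],st[i]
def colmask(im,col):
    b,g,rr=[im[...,i].astype(int) for i in range(3)]
    return {'blue':(b-rr>15)&(b-g>8),'red':(rr-g>60)&(rr-b>50),'yellow':(rr-b>75)&(g-b>70),'dark':im.max(2)<60}[col]
E
python3 - <<'E'
from h import *
ims={c:cv2.imread(f'pics/{c}0.png') for c in('top','side')}
near={'blue':[(325.5,190),(309,268)],'red':[(341.6,187.3),(316.7,282)],'yellow':[(358.5,184.8),(324.6,297)]}
for k,n in near.items():
    me={}
    for c,q in zip(('top','side'),n):
        ce,st=blob(colmask(ims[c],k),q,3);me[c]=ce;print(k,c,ce.round(2),st)
    for sub in (me,{'top':me['top']},{'side':me['side']}):
        x,e=fit(sub,.0085,.046,.068,[.5,-.1]);print('  ',x.round(4),e.round(2),[round(sil(c,*x,.0085,.046,.068)[2]) for c in sub])
print('pred chuck'); 
for c,(u,v) in {'top':(241,193),'side':(283,172)}.items():
    print(c);print(ims[c][v-17:v+25,u-16:u+17].max(2)[::2,::1])
E
```

```text
blue top [324.91 190.09] [323 188   5   5  22]
blue side [308.61 267.87] [306 264   6  10  46]
   [ 0.5689 -0.179 ] [-0.06  0.42  0.35 -0.02] [41, 83]
   [ 0.57   -0.1791] [0. 0.] [41]
   [ 0.5681 -0.1789] [ 0. -0.] [83]
red top [242.4  177.52] [240 174   6   8  42]
red side [317.36 281.3 ] [313 275  10  15  83]
   [ 0.5996 -0.058 ] [ 37.81   0.61  -4.62 -50.14] [40, 72]
   [0.5987 0.0441] [ 0. -0.] [40]
   [ 0.5801 -0.2219] [-0.  0.] [87]Traceback (most recent call last):
  File "<stdin>", line 7, in <module>
  File "h.py", line 18, in blob
    i=1+np.argmin(np.hypot(*(ce[1:]-near).T)-0.0*st[1:,4]);return ce[i],st[i]
        ~~~~~~~~~^^^^^^^^^^^^^^^^^^^^^^^^^^^^^^^^^^^^^^^^^
    return _wrapfunc(a, 'argmin', axis=axis, out=out, **kwds)
    return bound(*args, **kwds)
ValueError: attempt to get argmin of an empty sequence
```

```bash
python3 - <<'E'
from h import *
ims={c:cv2.imread(f'pics/{c}0.png') for c in('top','side')}
np.set_printoptions(linewidth=250)
for c,(u,v) in {'top':(241,193),'side':(283,172)}.items():
    I=ims[c][v-16:v+22,u-15:u+16].astype(int);print(c,u-15,v-16);print((I[...,1]-np.maximum(I[...,0],I[...,2]))[::2,::2]);print(I.max(2)[::2,::2])
# guess
for x,y in ((.57,0),):
    print(x,y,[sil(c,x,y,.021,.14,.176)[0] for c in ims])
for c,(u,v) in {'top':(240.7,193.2),'side':(283,170)}.items():
    z=.177 if c=='top' else .165
    s=least_squares(lambda q:proj(c,[[*q,z]])[0]-[u,v],[.5,0],x_scale=.1);print(c,s.x)
E
```

```text
top 226 177
[[-41 -42 -42 -41 -40  -3  22 -81 -97 -90 -13  28  -8 -24 -22 -23]
 [-42 -42 -42 -41 -40  -3  22 -80 -96 -90 -12  27 -13 -24 -23 -23]
 [-42 -43 -42 -41 -41  -2  32 -47 -67 -63   9  27 -17 -24 -23 -24]
 [-42 -42 -43 -41 -40  -1  37  35  27  28  35  27 -17 -23 -22 -25]
 [-42 -41 -42 -41 -39  -6  18  15  18  18  24  24 -18 -23 -22 -29]
 [-41 -42 -41 -39 -24  -3  -2  -2  -1  -2   2  13 -16 -23 -23 -28]
 [-41 -41 -41 -24  -4  -2  -3  -2   0   0  -1   9   3 -17 -23 -24]
 [-41 -41 -31  -5  -2  -1  -2  -1  -2  -2  -1   3  15   2 -17 -23]
 [-41 -41 -16   6  -1  -1  -1  -1  -2  -3  -1   2  15  12  -7 -21]
 [-42 -38  -2   9  -1  -1  -2  -1  -1  -1  -1   3  16  16  -8 -13]
 [-42 -36  11  18   0  -2  -3  -1   0  -1   0   7  17  15  -8 -11]
 [-41 -33  13  25  12   0  -1   0  -1  -1   1  14  18  15 -11 -12]
 [-41 -34   5  24  25  12   2  -1   0   1  10  18  16  12 -13 -10]
 [-41 -36  -7  20  26  25  21  17  20  19  20  19  15   8 -16  -8]
 [-41 -40 -16  -3  20  23  25  25  24  22  19  17  11  -4 -13  -8]
 [-41 -42 -25 -13  -4  17  20  19  19  16  14  12   3 -11  -7 -16]
 [-41 -43 -36 -1
[... 3457 characters left out ...]
8  22  49 176 214 214 213]
 [204 209 209 132  26  22  24  25  20  25  21  50 176 214 214 213]
 [205 207 210 141  30  22  24  21  20  25  20  57 183 214 213 214]
 [206 207 208 153  41  22  25  24  18  23  22  62 181 214 214 212]
 [210 206 190 122  83  22  23  19  14  20  26  86 135 209 216 212]
 [212 204 138  95  96  52  46  43  42  43  59  89  86 196 214 213]
 [213 196  94  74  75  70  70  70  71  72  68  62  59 160 213 214]
 [213 169  68  64  64  65  68  72  70  66  63  59  52 117 210 214]
 [212 145  57  61  64  61  65  65  66  64  60  56  48  75 196 200]]
0.57 0 [array([257.7907098, 181.992798 ]), array([298.03192431, 184.89604155])]
top [0.53845475 0.04054503]
side [0.54129348 0.0557297 ]
```

```bash
python3 - <<'E'
from h import *
def res(v,parts=('t','s')):
    x,y=v;o=[]
    s=sil('side',x,y,.021,.14,.176)[1];t=sil('top',x,y,.021,.17,.176)[1]
    if 's' in parts:
        m=s[(s[:,1]>168)&(s[:,1]<184)]
        o+=[(s[:,0].min()+s[:,0].max())/2-282.65, s[:,1].min()-165., s[:,1].max()-186.5]
    if 't' in parts: o+=list((t.min(0)+t.max(0))/2-[240.9,194.1])
    return np.array(o)
for p in (('t','s'),('t',),('s',)):
    q=least_squares(res,[.54,.04],args=(p,),diff_step=1e-3,x_scale=.1);print(p,q.x.round(4),q.fun.round(2))
s=sil('side',*q.x,.021,.14,.176)[1];print(s.min(0),s.max(0))
# overlay
q=[.539,.041];out=[]
for c,(u,v) in {'top':(241,193),'side':(283,172)}.items():
    im=cv2.imread(f'pics/{c}0.png');I=cv2.resize(im[v-25:v+25,u-20:u+20],None,fx=9,fy=9,interpolation=cv2.INTER_CUBIC)
    for x,col in((q,(0,255,255)),):
        for z0,z1 in((.176,.1761),(.14,.1401)):
            h=(sil(c,*x,.021,z0,z1)[1]-[u-20,v-25]+.5)*9;cv2.polylines(I,[h.astype(int).reshape(-1,1,2)],True,col)
    out.append(I)
cv2.imwrite('pics/ov.png',np.hstack(out))
E
```

```text
('t', 's') [0.5376 0.0408] [-0.27  0.01  0.49 -0.26 -0.32]
('t',) [0.5368 0.0401] [-0.  0.]
('s',) [0.5384 0.0418] [-0.   -0.24  0.23]
[274.02414 164.75974] [291.2758  186.72566]
```

View pics/ov.png

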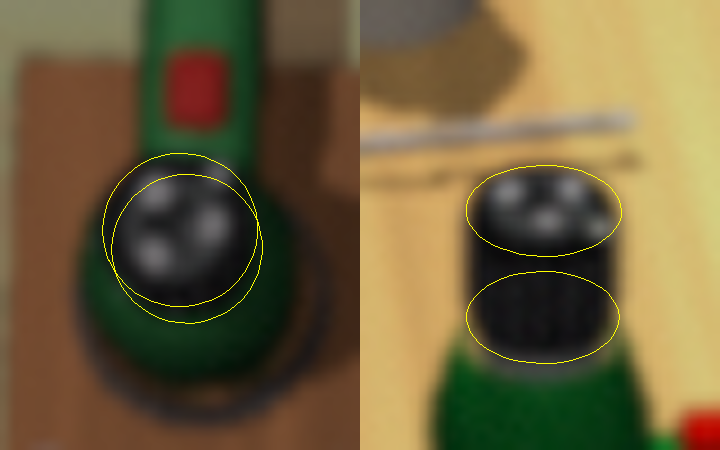

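Blue driver is at (0.569, -0.179), the rack's x axis is yawed about 10°, and the chuck axis is at about (0.538, 0.041). Both views agree within about 2 mm. Next I move above the driver with a +85° yaw.

```bash
python3 -m handwheel '[[1,0.0355,0.0293,0,0,0,0.1236],[1,0.0355,0.0293,0,0,0,0.1236],[1,0.0355,0.0293,0,0,0,0.1236],[1,0.0355,0.0293,0,0,0,0.1236],[1,0.0355,0.0293,0,0,0,0.1236],[1,0.0355,0.0293,0,0,0,0.1236],[1,0.0355,0.0293,0,0,0,0.1236],[1,0.0355,0.0293,0,0,0,0.1236],[1,0.0355,0.0293,0,0,0,0.1236],[1,0.0355,0.0293,0,0,0,0.1236],[1,0.0355,0.0293,0,0,0,0.1236],[1,0.0355,0.0293,0,0,0,0.1236]]'; python3 -m handwheel '[[1,0,0,-0.02,0,0,0],[1,0,0,-0.04,0,0,0],[1,0,0,-0.02,0,0,0],[1,0,0,0,0,0,0]]'
```

```text
time_s: 1.7
ee_pos: [0.5703, -0.178, 0.2535]
tcp_rot: [[-0.179, 0.984, 0.0], [0.984, 0.179, -0.0], [-0.0, 0.0, -1.0]]
contact_force: [0.4, -1.2, -0.3]
opening: 1.005
grip_force: 0.0
time_s: 2.1
ee_pos: [0.567, -0.1782, 0.1697]
tcp_rot: [[-0.175, 0.985, -0.006], [0.985, 0.175, 0.003], [0.004, -0.006, -1.0]]
contact_force: [0.2, -0.4, 0.1]
opening: 1.003
grip_force: 0.0
```

```bash
python3 -m handwheel '[[1,0.001,-0.0005,-0.035,0,0,0],[1,0,0,-0.035,0,0,0],[1,0,0,-0.025,0,0,0],[1,0,0,-0.008,0,0,0],[1,0,0,0,0,0,0],[1,0,0,0,0,0,0]]'; python3 - <<'E'
from h import *
o=r.get_obs();print(o['ee_pos'])
out=[]
for c,(u,v) in {'top':(325,190),'side':(309,268)}.items():
    im=r.read_camera(c);out.append(cv2.resize(im[v-35:v+35,u-35:u+35],None,fx=5.5,fy=5.5,interpolation=cv2.INTER_CUBIC))
cv2.imwrite('pics/g1.png',np.hstack(out))
E
```

```text
time_s: 2.7
ee_pos: [0.5712, -0.1808, 0.0722]
tcp_rot: [[-0.174, 0.985, 0.003], [0.985, 0.174, -0.001], [-0.002, 0.002, -1.0]]
contact_force: [0.6, 0.3, -0.3]
opening: 1.002
grip_force: 0.0
[ 0.57116297 -0.18076386  0.0722038 ]
```

View pics/g1.png

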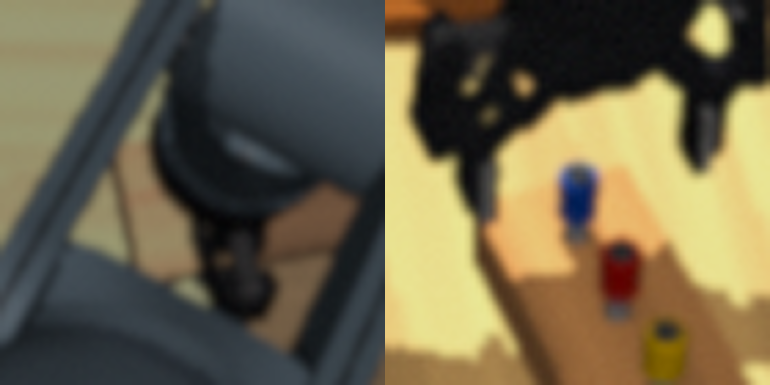

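The side view shows the blue head (578, 195 in the crop) between the two fingertips (480, 215 and 705, 165), on their line. I close the gripper.

```bash
python3 -m handwheel '[[0,0,0,-0.001,0,0,0],[0,0,0,0,0,0,0],[0,0,0,0,0,0,0],[0,0,0,0,0,0,0],[0,0,0,0,0,0,0],[0,0,0,0,0,0,0],[0,0,0,0,0,0,0],[0,0,0,0,0,0,0]]'; python3 - <<'E'
from h import *
P=[]
for i in range(6):
    r.read_camera('side');P.append(r.get_obs()['ee_pos'])
print(np.mean(P,0),np.std(P,0))
E
```

```text
time_s: 3.6
ee_pos: [0.5698, -0.1801, 0.0695]
tcp_rot: [[-0.174, 0.985, -0.0], [0.985, 0.174, -0.0], [-0.0, -0.0, -1.0]]
contact_force: [-2.2, 0.3, 3.1]
opening: 0.172
grip_force: 58.4
[ 0.56977916 -0.18006532  0.06944438] [1.61835556e-05 1.16380105e-05 1.37000346e-05]
```

```bash
python3 -m handwheel '[[0,0,0,0.02,0,0,0],[0,0,0,0.04,0,0,0],[0,0,0,0.045,0,0,0],[0,0,0,0.045,0,0,0],[0,0,0,0.045,0,0,0],[0,-0.006,0.044,0,0,0,0],[0,-0.006,0.044,0,0,0,0],[0,-0.007,0.044,0,0,0,0],[0,-0.007,0.044,0,0,0,0],[0,-0.006,0.045,0,0,0,0],[0,0,0,0,0,0,0],[0,0,0,0,0,0,0]]';python3 -m handwheel '[[0,0,0,0,0,0,0],[0,0,0,0,0,0,0]]'; python3 - <<'E'
from h import *
out=[]
for c,(u,v) in {'top':(241,193),'side':(283,160)}.items():
    im=r.read_camera(c);cv2.imwrite(f'pics/{c}2.png',im);out.append(cv2.resize(im[v-30:v+40,u-35:u+35],None,fx=5.5,fy=5.5,interpolation=cv2.INTER_CUBIC))
cv2.imwrite('pics/g2.png',np.hstack(out));o=r.get_obs();print(o['ee_pos'],o['opening'],o['grip_force'])
E
```

```text
time_s: 5.1
ee_pos: [0.538, 0.0421, 0.2641]
tcp_rot: [[-0.177, 0.984, 0.0], [0.984, 0.177, -0.0], [-0.0, 0.0, -1.0]]
contact_force: [0.4, 0.4, 0.2]
opening: 0.176
grip_force: 58.8
time_s: 5.3
ee_pos: [0.5383, 0.0397, 0.264]
tcp_rot: [[-0.172, 0.985, -0.0], [0.985, 0.172, -0.0], [-0.0, -0.0, -1.0]]
contact_force: [0.4, 0.4, -0.5]
opening: 0.173
grip_force: 58.8
[0.53820403 0.03968523 0.26410606] 0.175371399806472 58.81426155567169
```

View pics/g2.png

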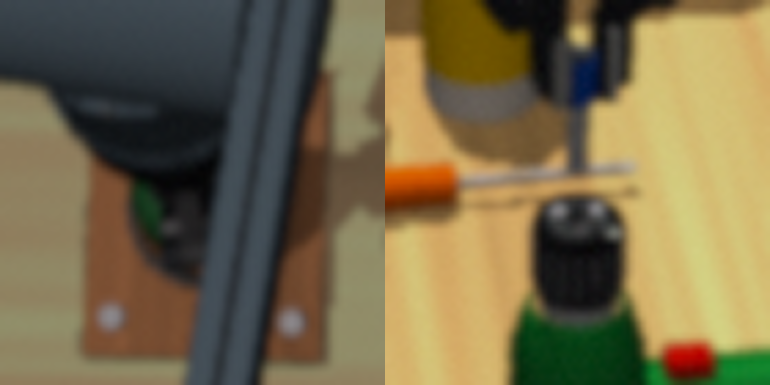

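In the side view the driver hangs straight in the grip. Its shank end is at about pixel (283, 161), above the chuck at (282.7, 175). I compare this with the prediction.

```bash
python3 - <<'E'
from h import *
im=cv2.imread('pics/side2.png').astype(int)
np.set_printoptions(linewidth=220)
print('cols 276..290');
for v in range(150,168): print(v,im[v,276:291].max(1))
h=sil('side',.5382,.0397,.005,.2047,.240)[1];print(h.min(0),h.max(0))
for z in (.21,.22,.23):print(z,proj('side',[[.5382,.0397,z]]))
o=r.get_obs();print(o['ee_pos'])
E
```

```text
cols 276..290
150 [115 112 106  98  94  77  65  66  99 157 200 212 213 212 213]
151 [116 117 113 111 100  86  73  75 107 161 202 212 213 213 211]
152 [115 117 115 110  99  82  71  74 107 163 201 212 213 214 213]
153 [115 115 116 114 101  81  70  77 110 167 202 212 213 211 213]
154 [115 116 115 113 103  83  70  80 118 175 205 213 212 212 212]
155 [113 116 116 115 107  87  72  80 123 177 206 213 213 213 212]
156 [113 116 121 130 125  94  74  80 124 177 206 213 213 213 213]
157 [114 121 142 161 153 108  72  80 123 177 206 214 213 213 212]
158 [118 141 170 189 170 113  72  79 123 175 206 211 209 206 205]
159 [134 165 190 197 171 112  72  78 116 166 194 199 192 188 188]
160 [155 177 187 182 156 106  78  82 109 146 166 167 164 160 164]
161 [155 161 163 155 139 116 104 108 124 145 158 162 161 163 166]
162 [154 158 159 161 158 157 155 156 168 180 192 196 197 197 199]
163 [185 189 190 191 190 189 188 188 194 201 206 209 209 210 208]
164 [199 201 196 188 183 179 174 172 175 182 188 191 193 195 195]
165 [181 175 162 143 130 117 112 110 114 125 136 149 163 174 179]
166 [139 123 109  98  83  67  60  57  68  88 108 118 140 165 185]
167 [105  83  98 111  97  65  47  49  67 102 123 110 103 127 170]
[280.67554 146.92337] [284.98062 161.654  ]
0.21 [[282.77276004 158.63318657]]
0.22 [[282.80060692 155.15219528]]
0.23 [[282.82865476 151.63719191]]
[0.53820403 0.03968523 0.26410606]
```

```bash
python3 -m handwheel '[[0,0,0.001,-0.02,0,0,0],[0,0,0,-0.004,0,0,0],[0,0,0,-0.004,0,0,0],[0,0,0,-0.004,0,0,0],[0,0,0,0,0,0,0],[0,0,0,0,0,0,0]]'
```

```text
time_s: 6.0
ee_pos: [0.5381, 0.0419, 0.2326]
tcp_rot: [[-0.174, 0.985, 0.0], [0.985, 0.174, -0.0], [-0.0, 0.0, -1.0]]
contact_force: [0.2, 0.2, -0.3]
opening: 0.174
grip_force: 59.1
```

The shank end is at about 0.173 with no contact force, so it is inside the mouth. I continue down.

```bash
python3 -m handwheel '[[0,0,0,-0.005,0,0,0],[0,0,0,-0.005,0,0,0],[0,0,0,-0.005,0,0,0],[0,0,0,-0.004,0,0,0],[0,0,0,-0.002,0,0,0],[0,0,0,0,0,0,0],[0,0,0,0,0,0,0],[0,0,0,0,0,0,0]]'
```

```text
time_s: 6.8
ee_pos: [0.5379, 0.042, 0.2115]
tcp_rot: [[-0.174, 0.985, 0.0], [0.985, 0.174, 0.0], [-0.0, 0.0, -1.0]]
contact_force: [0.8, -0.5, -0.7]
opening: 0.175
grip_force: 59.0
```

```bash
python3 -m handwheel '[[0,0,0,-0.001,0,0,0],[0,0,0,-0.001,0,0,0],[0,0,0,0,0,0,0],[0,0,0,0,0,0,0]]';python3 -m handwheel '[[1,0,0,0,0,0,0],[1,0,0,0,0,0,0],[1,0,0,0,0,0,0],[1,0,0,0,0,0,0],[1,0,0,0,0,0,0],[1,0,0,0,0,0,0],[1,0,0,0.02,0,0,0],[1,0,0,0.04,0,0,0],[1,0,0,0,0,0,0],[1,0,0,0,0,0,0],[1,0,0,0,0,0,0]]'; python3 - <<'E'
from h import *
im=r.read_camera('side');cv2.imwrite('pics/side3.png',im)
cv2.imwrite('pics/g3.png',cv2.resize(im[120:200,243:323],None,fx=6,fy=6,interpolation=cv2.INTER_CUBIC));print(r.get_obs()['ee_pos'])
h=sil('side',.538,.0415,.0085,.186,.208)[1];print(h.min(0),h.max(0))
E
```

```text
time_s: 7.2
ee_pos: [0.5379, 0.042, 0.2095]
tcp_rot: [[-0.174, 0.985, 0.0], [0.985, 0.174, -0.0], [-0.0, 0.0, -1.0]]
contact_force: [-0.1, -0.6, 1.7]
opening: 0.176
grip_force: 59.2
time_s: 8.3
ee_pos: [0.5373, 0.042, 0.2684]
tcp_rot: [[-0.174, 0.985, -0.002], [0.985, 0.174, 0.0], [0.0, -0.001, -1.0]]
contact_force: [0.5, -0.4, 0.4]
opening: 1.002
grip_force: 0.0
[0.53720156 0.04207561 0.26811883]
[279.01834 156.9099 ] [286.13116 168.46815]
```

View pics/g3.png

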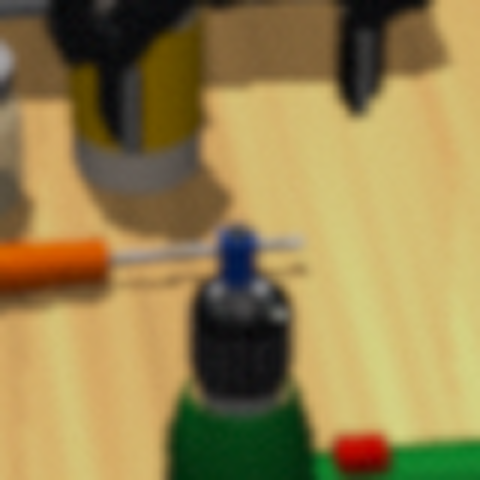

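The driver is seated: its head spans v of about 157.5 to 168, as predicted. Now I lower the open gripper over the sleeve and grip it.

```bash
python3 -m handwheel '[[1,0.0005,-0.0005,-0.03,0,0,0],[1,0,0,-0.03,0,0,0],[1,0,0,-0.025,0,0,0],[1,0,0,-0.013,0,0,0],[1,0,0,0,0,0,0],[1,0,0,0,0,0,0]]'; python3 -m handwheel '[[0,0,0,0,0,0,0],[0,0,0,0,0,0,0],[0,0,0,0,0,0,0],[0,0,0,0,0,0,0],[0,0,0,0,0,0,0],[0,0,0,0,0,0,0]]'; python3 -c "
from rig import r;o=r.get_obs();print(o['joints'],o['ft_torque'])"
```

```text
time_s: 8.95
ee_pos: [0.5387, 0.0414, 0.1716]
tcp_rot: [[-0.174, 0.985, 0.0], [0.985, 0.174, 0.0], [-0.0, 0.0, -1.0]]
contact_force: [0.4, 0.4, -0.2]
opening: 1.003
grip_force: 0.0
time_s: 9.55
ee_pos: [0.5383, 0.0413, 0.1727]
tcp_rot: [[-0.174, 0.985, 0.001], [0.985, 0.174, -0.001], [-0.001, 0.001, -1.0]]
contact_force: [-3.3, -0.7, 6.6]
opening: 0.476
grip_force: 60.1
[-1.29804894e-01  3.08350095e-01  1.67517298e+00 -4.62790214e-04
  1.15725011e+00 -3.04889897e-01] [-0.11575777  0.61975815 -0.03417714]
```

```bash
python3 -m handwheel '[[0,0,0,0,0,0,-0.1],[0,0,0,0,0,0,-0.12],[0,0,0,0,0,0,-0.12],[0,0,0,0,0,0,-0.12],[0,0,0,0,0,0,-0.12],[0,0,0,0,0,0,-0.12],[0,0,0,0,0,0,-0.12],[0,0,0,0,0,0,-0.12],[0,0,0,0,0,0,-0.12],[0,0,0,0,0,0,-0.12],[0,0,0,0,0,0,0],[0,0,0,0,0,0,0]]'; python3 -c "
from rig import r;o=r.get_obs();print(o['joints'],o['ft_torque'])"
```

```text
time_s: 10.75
ee_pos: [0.5373, 0.0418, 0.1727]
tcp_rot: [[0.844, 0.536, -0.001], [0.536, -0.844, 0.0], [-0.001, -0.001, -1.0]]
contact_force: [-5.9, 0.4, 8.9]
opening: 0.476
grip_force: 60.4
[-1.29437585e-01  3.07825917e-01  1.67598652e+00  8.15422738e-06
  1.15909808e+00  8.75212941e-01] [0.18515597 1.11736386 0.0019614 ]
```

```bash
T='from rig import r;o=r.get_obs();print(o["joints"][5],o["ft_torque"],o["contact_force"])'; python3 -m handwheel '[[0,0,0,0,0,0,-0.1],[0,0,0,0,0,0,-0.1],[0,0,0,0,0,0,-0.1],[0,0,0,0,0,0,-0.1]]' | tail -3; python3 -c "$T"; python3 -m handwheel '[[0,0,0,0,0,0,-0.1],[0,0,0,0,0,0,-0.1],[0,0,0,0,0,0,-0.1]]' | tail -3; python3 -c "$T"
```

```text
contact_force: [-7.7, 1.7, 10.3]
opening: 0.48
grip_force: 60.2
1.2788196904508249 [0.46309437 1.15078854 0.13954232] [-7.70492647  1.73035628 10.27859071]
contact_force: [-7.1, 4.2, 10.8]
opening: 0.476
grip_force: 60.1
1.5787444597722073 [0.59317665 1.14126626 0.31965022] [-7.07139209  4.21872647 10.7577004 ]
```

```bash
T='from rig import r;o=r.get_obs();print(o["joints"][5],o["ft_torque"],o["contact_force"],o["opening"])'; for i in 1 ; do python3 -m handwheel '[[0,0,0,0,0,0,-0.1]]' >/dev/null; python3 -c "$T"; python3 -m handwheel '[[0,0,0,0,0,0,-0.1]]' >/dev/null; python3 -c "$T";python3 -m handwheel '[[0,0,0,0,0,0,-0.1]]' >/dev/null; python3 -c "$T";done
```

```text
1.678677149374897 [0.68390043 1.03711747 0.28321146] [-6.30224207  4.15086499  9.49518199] 0.47390902124208717
1.7779504419658148 [-0.1423632  -0.84869344  1.02001007] [ 5.35520486 -0.90297162  2.41989081] 0.474745446776945
1.8773194944074865 [-0.28055558 -0.76732355  1.11214713] [1.49429003 0.93027587 1.25990057] 0.47319845232530267
```

```bash
T='from rig import r;o=r.get_obs();print(o["joints"][5],o["ft_torque"],o["contact_force"],o["opening"])'; python3 -m handwheel '[[0,0,0,0,0,0,-0.1],[0,0,0,0,0,0,-0.1]]' >/dev/null; python3 -c "$T";python3 -m handwheel '[[0,0,0,0,0,0,-0.1],[0,0,0,0,0,0,-0.1],[0,0,0,0,0,0,0]]' >/dev/null; python3 -c "$T"; python3 -m handwheel '[[1,0,0,0,0,0,0],[1,0,0,0,0,0,0],[1,0,0,0,0,0,0],[1,0,0,0,0,0,0],[1,0,0,0,0,0,0],[1,0,0,0,0,0,0],[1,0,0,0.03,0,0,0],[1,0,0,0.045,0,0,0],[1,0,0,0.03,0,0,0],[1,0,0,0,0,0,0]]'; python3 - <<'E'
from h import *
im=r.read_camera('side');cv2.imwrite('pics/side4.png',im);a=cv2.imread('pics/side3.png')
f=lambda i:cv2.resize(i[145:195,258:308],None,fx=7,fy=7,interpolation=cv2.INTER_CUBIC)
cv2.imwrite('pics/g4.png',np.hstack([f(a),f(im)]))
E
```

```text
2.0759553116356835 [0.52034978 1.12282837 1.98349805] [-4.3663123   2.6626395   7.41613555] 0.470226292019249
2.276276433729983 [1.62190511 1.33120738 0.64891334] [-8.77538128  8.63005647 13.25980448] 0.46515279929045483
time_s: 13.25
ee_pos: [0.5408, 0.0412, 0.2814]
tcp_rot: [[0.672, -0.741, 0.009], [-0.741, -0.672, -0.001], [0.007, -0.006, -1.0]]
contact_force: [0.9, -0.3, 0.3]
opening: 0.999
grip_force: 0.0
```

View pics/g4.png

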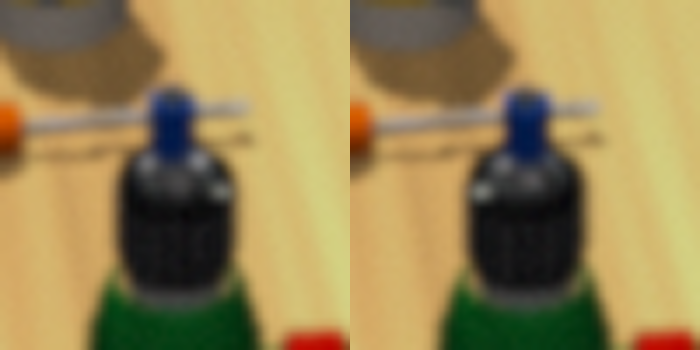

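The driver stands straight in the chuck (head at 525, 125 in the right crop). The white sleeve mark has gone from the right (219, 190) to the left (132, 188). I measure that turn.

```bash
python3 - <<'E'
from h import *
C=proj('side',[[.538,.0412,.176]])[0];print('centre',C)
for n,(u,v) in (('side3',(219,190)),('side4',(132,188))):
    im=cv2.imread(f'pics/{n}.png').max(2).astype(float)
    p=np.array([u,v])/7+[258,145]-.43
    x0,y0=(p-3).astype(int);w=im[y0:y0+7,x0:x0+7];w=np.clip(w-90,0,None) if n=='side4' else np.clip(w-90,0,None)
    print(im[y0:y0+7,x0:x0+7].astype(int).tolist())
    s=least_squares(lambda q:proj('side',[[*q,.176]])[0]-p,[.538,.04],x_scale=.1).x-[.538,.0412]
    print(n,p,s,np.hypot(*s),np.degrees(np.arctan2(s[1],s[0])))
for n in('side3','side4'):
    ce,st=blob(colmask(cv2.imread(f'pics/{n}.png'),'blue'),(282.5,162),3);print(n,ce,st)
E
```

```text
centre [282.51336836 169.86926015]
[[103, 120, 99, 68, 75, 131, 184], [74, 84, 74, 56, 46, 94, 157], [57, 55, 59, 55, 53, 77, 137], [54, 45, 55, 74, 87, 94, 128], [39, 36, 46, 78, 104, 105, 125], [27, 21, 29, 49, 67, 78, 117], [17, 14, 14, 19, 27, 52, 114]]
side3 [288.85571429 171.71285714] [ 0.01417159 -0.00957603] 0.01710363237784251 -34.04769169138372
[[206, 187, 141, 77, 52, 76, 101], [205, 176, 110, 51, 46, 70, 86], [200, 162, 95, 56, 58, 63, 65], [191, 146, 100, 96, 92, 71, 59], [187, 141, 105, 118, 107, 72, 48], [186, 132, 82, 81, 70, 45, 29], [187, 130, 63, 32, 24, 20, 16]]
side4 [276.42714286 171.42714286] [-0.01550621 -0.00450475] 0.01614729728417006 -163.80075449910427
side3 [282.17647059 163.25490196] [280 159   6  10  51]
side4 [282.83018868 163.26415094] [280 159   7  10  53]
```

The sleeve turned about 2.26 rad before slipping, which leaves some doubt. I grip it again and check that it is tight.

```bash
T='from rig import r;o=r.get_obs();print(o["ee_pos"],o["joints"][5],o["ft_torque"],o["contact_force"],o["opening"])'; python3 -c "$T"; python3 -m handwheel '[[1,0,0,-0.03,0,0,0],[1,0,0,-0.03,0,0,0],[1,0,0,-0.03,0,0,0],[1,0,0,-0.015,0,0,0],[1,0,0,0,0,0,0],[1,0,0,0,0,0,0],[0,0,0,0,0,0,0],[0,0,0,0,0,0,0],[0,0,0,0,0,0,0],[0,0,0,0,0,0,0],[0,0,0,0,0,0,0],[0,0,0,0,0,0,0]]'; python3 -c "$T"; for k in 1; do python3 -m handwheel '[[0,0,0,0,0,0,-0.05]]'>/dev/null;python3 -c "$T";python3 -m handwheel '[[0,0,0,0,0,0,-0.05]]'>/dev/null;python3 -c "$T";python3 -m handwheel '[[0,0,0,0,0,0,-0.05]]'>/dev/null;python3 -c "$T";python3 -m handwheel '[[0,0,0,0,0,0,-0.05]]'>/dev/null;python3 -c "$T"; done
```

```text
[0.5396485  0.04125938 0.27869844] 2.275057191020146 [-0.05158684  0.00708838 -0.00490245] [ 0.52282108  0.43843757 -1.00126754] 0.9999721289921358
time_s: 14.5
ee_pos: [0.539, 0.0415, 0.1726]
tcp_rot: [[0.672, -0.741, 0.002], [-0.741, -0.672, -0.0], [0.002, -0.001, -1.0]]
contact_force: [-1.5, 0.2, 5.9]
opening: 0.474
grip_force: 60.1
[0.53896888 0.04148926 0.17262716] 2.2750719771326486 [ 0.10047867  0.19818443 -0.02292764] [-1.47094381  0.24415992  5.85105125] 0.4737815320072811
[0.53891636 0.04140926 0.17260945] 2.323974437378775 [-1.26363786 -0.83414053  1.60924418] [-0.02696095 -2.7482692   4.69839169] 0.4726876409916533
[0.53963368 0.04032217 0.172594  ] 2.3752010555754004 [-0.59284179 -0.02393084  1.26467311] [ 1.65366763 -3.08609662  2.99937781] 0.4738229235777562
[0.54010085 0.03941624 0.17263692] 2.425274064885765 [-1.22291724 -0.20249319  1.26956152] [ 1.08453615 -6.56313735  0.91511721] 0.4742019665642619
[0.54039447 0.03854827 0.17263263] 2.4751617545407543 [-1.73342342 -0.23715062  1.44419847] [  2.91893523 -10.08425361   1.27754804] 0.4784554185019758
```

Torque jumped to about 1.6 N·m at once and the grip then slipped, so the chuck is tight. I release, retreat, check and hand in.

```bash
python3 -m handwheel '[[1,0,0,0,0,0,0],[1,0,0,0,0,0,0],[1,0,0,0,0,0,0],[1,0,0,0,0,0,0],[1,0,0,0,0,0,0],[1,0,0,0,0,0,0],[1,0,0,0.03,0,0,0],[1,0,0,0.045,0,0,0],[1,0,0,0.045,0,0,0],[1,0,0,0.03,0,0,0],[1,0,0,0,0,0,0],[1,0,0,0,0,0,0]]'; python3 - <<'E'
from h import *
im=r.read_camera('side');cv2.imwrite('pics/side5.png',im);a=cv2.imread('pics/side3.png')
f=lambda i:cv2.resize(i[145:195,258:308],None,fx=8,fy=8,interpolation=cv2.INTER_CUBIC)
cv2.imwrite('pics/g5.png',np.hstack([f(im),cv2.resize(im[100:400,150:450],(400,400))]))
E
```

```text
time_s: 16.1
ee_pos: [0.5385, 0.0415, 0.3217]
tcp_rot: [[0.511, -0.859, 0.001], [-0.859, -0.511, -0.0], [0.001, -0.001, -1.0]]
contact_force: [0.4, 0.7, -0.1]
opening: 0.998
grip_force: 0.0
```

View pics/g5.png

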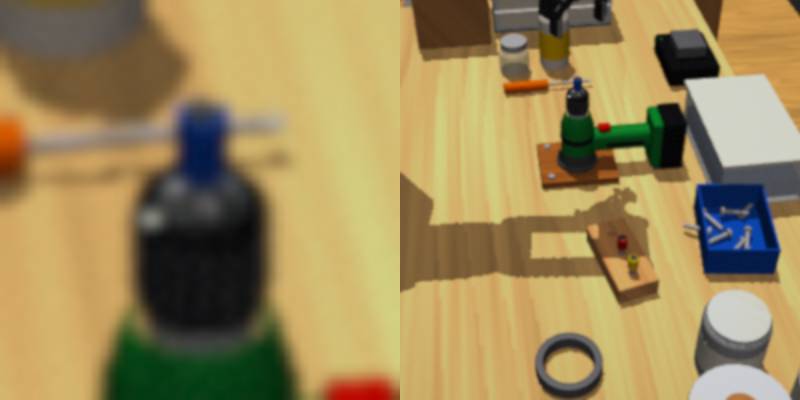

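The blue driver stands upright in the chuck (head at about 203, 140 in the left crop). The sleeve mark, at (150, 215), has not moved noticeably since the first tightening. Red and yellow are still in the rack and the bystanders are where they were.

```bash
python3 -c "
from rig import r;print(r.finish_job())"
```

```text
the job is handed in; nothing more can be done
None
```

I handed the job in at about 16 s of the 61 s allowed: the blue driver stands straight and fully home in the chuck, with the sleeve turned clockwise about 2.26 rad until it would turn no further; the judge returned no result, and I inferred tight jaws from the sleeve torque, not from a measured jaw force.

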